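Refit the cartridge and water tank of the studio steam station

ROBOT

A 6-joint arm with a two-finger parallel gripper is mounted at the origin on the work surface. World frame = base frame: x ahead of the robot, y to its left, z up, the work surface at z = 0. Lengths are in m, angles in rad, forces in N, time in s.
With the tool pointing down it reaches from about 0.4 to 0.825 m from the base axis. Payload 7 kg.
Tool frame: the origin (TCP) lies at the centre of the arm's flange, where the gripper is bolted on; the fingertips stand 178 mm ahead of it and the grasp point (between the pads) lies 159 mm ahead of it; z points along the fingers, y is the line along which they close (so a half turn about z gives the same grasp; the last joint's range is limited). The gripper opens to 88 mm and grips with 3 to 60 N. Pads are 19 mm wide; open, the fingers measure 130 mm over their backs; the gripper's body (78 mm by 193 mm) begins 47 mm behind the grasp point.
Start: joints at [-1.004, 0.359, 0.012, 0, -1.224, -0.288], TCP at [0.186, -0.649, 0.405] pointing down, gripper open.
Joint ranges: [-3.07, 3.07], [-1.43, 2.12], [-1.02, 1.25], [-3.03, 1.67], [-3.05, -0], [-3.03, 3.03]. Speed limits (rad/s): [2.39, 2.39, 3.01, 3.14, 3.14, 3.14].

INTERFACE

Orientations are given as a unit quaternion [w, x, y, z].
In Python, from bench import env gives the robot as it stands. Calls block until the motion is done:
- env.goto(position, orientation): joint-space move of the TCP to a pose.
- env.servo_line(position, orientation=None, max_speed=0.15, contact_N=None): straight line of the TCP; orientation=None keeps the orientation; max_speed is the mean speed in m/s. With contact_N (N) it stops when the force on the tool has changed by that much, and returns True; else False.
- env.movej(angles): joint-space move.
- env.grip(opening): finger opening in m; the grip force is fixed at half the most; returns when the fingers have stopped.
- env.wait(seconds).
- env.inverse_kinematics(position, orientation): joint angles nearest the present ones, or None.
- env.state(): the state.
- env.snapshot(name): name is "scene" or "top"; returns (picture, depth): 384x512x3 uint8, blue, green, red; 384x512 float32, m along the optical axis (not along the pixel's ray), 0 where there is no reading.
- env.camera_info(name): a dict with "mtx" (3x3 intrinsics, pixels), "D" ([k1, k2, p1, p2, k3] as OpenCV has them; the pictures are not rectified), "rvec" (rotation vector, rad) and "tvec" (3), from world to camera coordinates, as OpenCV has them. Camera axes: x right, y down, z forward; pixel columns grow to the right and rows downward; lengths in m; the calibration is good to about 2 mm. A picture is of the moment at which its call begins. camera_info takes no time and is no camera call.
A pose or a line that the arm cannot do raises env.IKError and nothing moves.
- env.finish_job(): hands the job in; it is judged then, once.
The state is a dict: "time_s": time; "joint_positions": joint angles; "qd": joint speeds; "tau": joint torques, N m; "eef_pos": TCP position; "orientation": TCP orientation; "ft_force": force on the tool from outside, world axes, zero at the start; "torque": the same for the moment, N m; "gripper_width": finger opening in m; "grip_force": force on a finger pad.
Only numpy, scipy, OpenCV 4.12 (cv2) and the standard library are available. Lean on these libraries where they do the work, as an engineer would, in place of code of your own. Each camera call takes 0.05 s, during which the arm holds its last target. There are 200 camera calls.

TASK

Get the garment steam station ready: push the flat cartridge along its channel, without lifting it off, over the lip so that it drops flat into the pocket. Then set the water tank gently onto the two pegs (either way round, do not drop or tip it) and press it down until it is fully home on the deck, and last swing the latch all the way in over the tank's ledge. Leave the thread cone, tape roll and bottle where they stand.

Things in the scene. Friction and masses are not known exactly. Their poses are not given: they have to be found in the camera images.
- station: White steam-station base, fixed, 275 long (its x) x 220 wide (y), deck 45 high. Origin on the table midway between the pegs; x points away from the robot, y left, z up. Its front edge, x=-190, faces the robot. The two steel pegs stand at x=0, y=+78 and -78: 16 diameter, 28 above the deck, the top 12 tapering to 6 diameter.
- pocket (a point): Centre of the floor of the pocket in the station's deck; station axes. The pocket is 86 (x) x 96 (y), 12 deep.
- lip (a point): Middle of the raised lip's flat crest, 4 above the deck; station axes. The lip runs along the pocket's front edge at station x=-47..-43; before it a ramp rises from the deck at x=-63. Before that the flat apron (to x=-190) is a channel between two fences 10 above the deck, inner faces at station y=+49 and -49, from x=-190 to -70.
- cartridge_mid (a point): Middle of the flat grey ribbed cartridge, 80 (its x) x 90 (its y) x 12 thick, about 0.14 kg, loose; lies on the apron in the channel, x along the station's x, and is to be pushed towards station +x. The point is 6 above its underside. In the pocket it lies level with the deck.
- tank_handle (a point): Middle of the grip bar of the white water tank (loose, about 0.45 kg). x across the bar, y along it, z up. Bar 20 wide (x), 100 long (y), 14 thick, on two posts 76 apart with 32 free below it. The bar's middle is 129, its top 136 above the tank's underside.
- tank_foot (a point): Middle of the tank's underside, same axes. Foot 130 (x) x 200 (y) x 32 high, with a flat ledge along each y side; above it a body 110 x 144, up to 90 high. Two square sockets 22 x 22, 32 deep, open below, at tank x=0, y=+78 and -78, take the pegs; both ways round are alike. Home: underside on the deck.
- tank: The water tank itself; its origin and axes are those of point tank_foot.
- cradle (a joint): Four black rubber seal pads beside the pegs; they hold a tank set on the pegs 10 above the deck. Value: how far they are pressed down, m: 0 up, 0.010 flush with the deck. They stick by friction, about 11 N in all against 4 to 5 N of tank weight, and stay where pressed: 8 to 12 N more on the handle's top presses the tank home.
- latch (a joint): Flat steel latch arm turning level about a pivot at station x=-85, y=+92.5. Value in rad: at 0 the arm points to station +y (open), growing clockwise from above; at 1.57 it points to station +x, over the ledge (stop at 1.6). Stays where left; 1.5 N at the post moves it. It lies 35 to 43 above the deck and passes over the ledge only with the tank home.
- latch_post (a point): Point 70 above the deck in the latch's upright black thumb post, 75 from the pivot. The post is 16 in diameter and stands from 43 to 93 above the deck.
- cone: Wooden thread cone, 68 wide, 150 tall, a bystander; origin at the centre of its underside.
- tape: Cardboard tape roll, 80 wide, 45 tall, a bystander; origin at the centre of its underside.
- spray: White bottle, 60 wide, 160 tall, a bystander; origin at the centre of its underside.

How it is judged:
On the way, in this order (a step that is already met when the one before it is completed fails the run):
1. the cartridge lies flat in the pocket (z of cartridge_mid in the frame of station below 0.0425 m and horizontal distance between cartridge_mid and station below 0.008 m and angle between cartridge_mid's own z axis and vertical below 0.05 rad), for 0.2 s.
2. the tank is fully home on the pegs (z of tank_foot in the frame of station below 0.0485 m and horizontal distance between tank_foot and station below 0.008 m and angle between the x axis of tank_foot and the x axis of station, either way round below 0.1 rad and angle between tank_foot's own z axis and vertical below 0.04 rad), for 0.2 s.
3. the latch is swung in over the tank's ledge (value of joint latch above 1.4 rad), for 0.2 s.
At the end, for the whole second after the job is handed in: Cartridge flat in the pocket (centre within 8 mm, at most 3.5 mm proud, level within 0.05 rad); tank still on both pegs, underside within 3.5 mm of the deck (8 mm, 0.1 rad of alignment, 0.04 rad of upright); latch beyond 1.4 rad (all of step 1 and all of step 2 and linear speed of tank below 0.02 m/s and value of joint latch above 1.4 rad); the robot touches nothing.
It fails at once if the cartridge is lifted: its centre comes more than 35 mm above the deck (z of cartridge_mid in the frame of station above 0.08 m).
It fails at once if the cartridge leaves the station: its centre goes below the pocket's floor level or 0.25 m from the station's origin (z of cartridge_mid in the frame of station below 0.03 m or horizontal distance between cartridge_mid and station above 0.25 m).
It fails at once if the tank is tipped by more than 0.6 rad (angle between tank_foot's own z axis and vertical above 0.6 rad).
It fails at once if the tank is dropped: it moves faster than 0.6 m/s with no finger on it (linear speed of tank above 0.6 m/s and contact force between the fingers and tank below 0.3 N).
It fails at once if a bystander is shifted by more than 30 mm (distance of any of cone, tape, spray from where it was at the start of the episode above 0.03 m).
It also fails if it takes over 72 s, if anything falls off the work surface, if the arm or the gripper's body presses on something with over 40 N, if the wrist force passes 120 N, or if a joint passes its speed limit or range.

## Working session

There is one attempt and no reset: what is moved stays moved. The work goes in short steps, each a Python script; the robot and the scene stay as the last script left them, time stands still between calls to the robot, and variables do not carry over. Pictures are saved under pics/ and viewed, at most 10 in all, crops included, and the job is handed in when it is done.

```bash
ls; mkdir -p pics; python3 - <<'E'
from bench import env
import cv2,numpy as np
for n in("scene","top"):
    p,d=env.snapshot(n); cv2.imwrite(f"pics/{n}0.png",p); np.savez(f"{n}0.npz",p=p,d=d)
    c=env.camera_info(n); print(n,c, (d>0).mean())
s=env.state();print(s)
E
```

```text
pics
scene {'mtx': array([[350.34668646,   0.        , 253.13190557],
       [  0.        , 350.34668646, 192.34526724],
       [  0.        ,   0.        ,   1.        ]]), 'D': array([-0.10911492,  0.        ,  0.        ,  0.        ,  0.        ]), 'rvec': array([ 1.37355699,  2.00497451, -1.01153315]), 'tvec': array([ 0.1600226 , -0.27628664,  1.35048698])} 0.9958292643229166
top {'mtx': array([[420.68284761,   0.        , 260.03426088],
       [  0.        , 420.68284761, 191.6020662 ],
       [  0.        ,   0.        ,   1.        ]]), 'D': array([0.03311031, 0.        , 0.        , 0.        , 0.        ]), 'rvec': array([ 2.16211822, -2.1481689 ,  0.11617263]), 'tvec': array([0.06709286, 0.64340488, 0.8835678 ])} 0.9959971110026041
{'time_s': 0.1, 'joint_positions': array([-1.00391883e+00,  3.59287874e-01,  1.11435132e-02, -2.85330218e-04,
       -1.22410441e+00, -2.88088715e-01]), 'qd': array([ 1.29006519e-03, -1.93498099e-03,  2.38845042e-03, -3.03349968e-05,
       -2.29689241e-03,  7.31707274e-04]), 'tau': array([-8.29957389e-04, -5.84165168e+01,  2.93750310e+01,  7.01557383e+00,
        1.01311514e-02, -6.58659746e-05]), 'eef_pos': array([ 0.18568861, -0.64877003,  0.40383505]), 'orientation': array([-1.79007995e-04, -1.38895265e-01,  9.90306801e-01,  7.16483619e-04]), 'ft_force': array([-0.96449264, -0.20505722, -0.493482  ]), 'torque': array([ 0.00336695, -0.01873124,  0.01596591]), 'grip_force': 0.0, 'gripper_width': 0.0874761293279909}
```

View pics/top0.png

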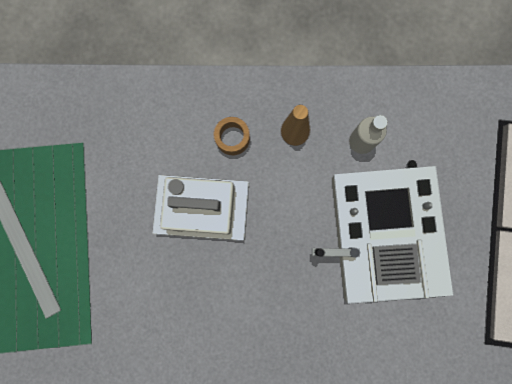

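View pics/scene0.png

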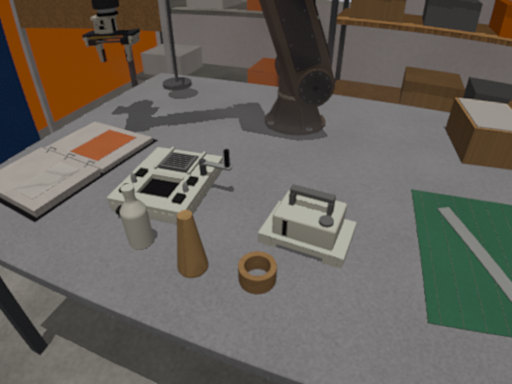

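The top view shows the station with its pocket at (390,209), cartridge at (397,264), pegs at about (354,211) and (427,205), and latch post at (320,253). The tank's bar is at (193,204), the tape at (232,135), the cone at (298,125) and the bottle at (372,130). The scene view agrees with this.

```bash
cat > h.py <<'E'
import cv2,numpy as np
from bench import env
def cam(n):
    c=env.camera_info(n); return c["mtx"],c["D"],cv2.Rodrigues(c["rvec"])[0],np.ravel(c["tvec"])
def rays(n,uv):
    K,D,R,t=cam(n); q=cv2.undistortPoints(np.float64(uv).reshape(-1,1,2),K,D)[:,0]
    return -R.T@t, np.c_[q,np.ones(len(q))]@R      # directions with unit optical depth
def onplane(n,uv,z):
    o,d=rays(n,uv); return o+d*((z-o[2])/d[:,2])[:,None]
def cloud(n,d):
    h,w=d.shape; uv=np.stack(np.meshgrid(np.arange(w),np.arange(h)),-1).reshape(-1,2)
    o,r=rays(n,uv); P=o+r*d.reshape(-1,1); P[d.ravel()==0]=np.nan; return P.reshape(h,w,3)
def blobs(m,amin=20):
    c,_=cv2.findContours(m.astype(np.uint8),cv2.RETR_EXTERNAL,cv2.CHAIN_APPROX_NONE)
    return sorted([x for x in c if cv2.contourArea(x)>amin],key=cv2.contourArea,reverse=True)
def rect(n,c,z):
    P=onplane(n,c.reshape(-1,2),z)[:,:2]; r=cv2.minAreaRect((P*1000).astype(np.float32))
    return np.round(r[0],1),np.round(r[1],1),round(r[2],2)
E
python3 - <<'E'
from h import *
f=np.load("top0.npz");p,d=f["p"],f["d"]; P=cloud("top",d); z=P[...,2]
print("cam",rays("top",[[256,192]])[0])
for k,uv in dict(table=(280,300),deck=(365,230),deck2=(440,280),pocket=(390,209),cart=(397,249),handle=(193,204),ledge=(238,210),post=(320,253),arm=(338,253),cone=(300,112)).items(): print(k,uv,np.round(P[uv[1],uv[0]]*1000,1))
u=np.arange(512)[None]; g=p.min(2)
W=(g>120)
def show(nm,m,zz,k=2):
    for c in blobs(m)[:k]: print(nm,cv2.contourArea(c),np.round(cv2.boundingRect(c)),rect("top",c,zz))
show("station",(z>.035)&(z<.065)&(u>330)&(u<460),.045)
show("stationW",W&(u>330)&(u<460)&(np.arange(384)[:,None]>160),.045)
show("pocket",(g<40)&(u>360)&(u<418)&(np.arange(384)[:,None]<235)&(np.arange(384)[:,None]>180),.045)
show("cart",(g<110)&(u>374)&(u<422)&(np.arange(384)[:,None]>240)&(np.arange(384)[:,None]<292),.057)
show("foot",(z>.02)&(u>140)&(u<260)&(np.arange(384)[:,None]>160),.032)
show("handle",(z>.115)&(u>140)&(u<260)&(np.arange(384)[:,None]>160),.136)
show("post",(z>.1)&(u>305)&(u<370)&(np.arange(384)[:,None]>235)&(np.arange(384)[:,None]<270),.138)
for nm,(a,b,c,e) in dict(tape=(210,255,110,160),cone=(275,320,95,150),spray=(350,395,105,160)).items():
    m=np.zeros_like(W);m[c:e,a:b]=z[c:e,a:b]>.015
    ps=P[m]; print(nm,np.round(ps.min(0),3),np.round(ps.max(0),3))
v=np.hstack([cv2.resize(p[150:310,310:470],(480,480),interpolation=2)]); cv2.imwrite("pics/st.png",v)
E
```

```text
cam [0.53390465 0.06087876 0.95415038]
table (280, 300) [406.2  25.8  -2.2]
deck (365, 230) [ 560.7 -154.7   43.3]
deck2 (440, 280) [ 457.4 -308.4   43.6]
pocket (390, 209) [ 607.2 -212.8   31.4]
cart (397, 249) [ 521.2 -217.6   55.7]
handle (193, 204) [605.9 200.4 139. ]
ledge (238, 210) [602.8 119.5  31.1]
post (320, 253) [513.4 -45.4 139. ]
arm (338, 253) [512.4 -88.5  87.9]
cone (300, 112) [787.8  -7.5 149.4]
station 13200.5 [334 166 119 138] (array([ 554.2, -210.9]), array([276. , 222.1]), 5.0)
station 75.0 [352 129  24  22] (array([ 752.7, -149.1]), array([57.5, 28.8]), 48.4)
stationW 27597.5 [331 161 129 223] (array([ 480.1, -218.3]), array([276. , 467.1]), 89.15)
pocket 1482.0 [366 189  46  41] (array([ 606.6, -205.2]), array([81. , 88.6]), 4.95)
cart 1566.0 [375 241  47  44] (array([ 492.4, -215.5]), array([83.4, 96.3]), 5.1)
foot 5259.5 [152 175  97  65] (array([609.1, 201.8]), array([202.2, 129.7]), 86.2)
handle 489.0 [167 196  53  15] (array([608.2, 200.9]), array([103.,  21.]), 86.15)
post 56.5 [315 248  10   9] (array([515.3, -44.6]), array([17.2, 15.2]), 89.3)
tape [0.731 0.096 0.015] [0.81  0.176 0.049]
cone [ 0.757 -0.041  0.015] [0.807 0.025 0.154]
spray [ 0.736 -0.189  0.015] [ 0.793 -0.131  0.163]
```

View pics/st.png

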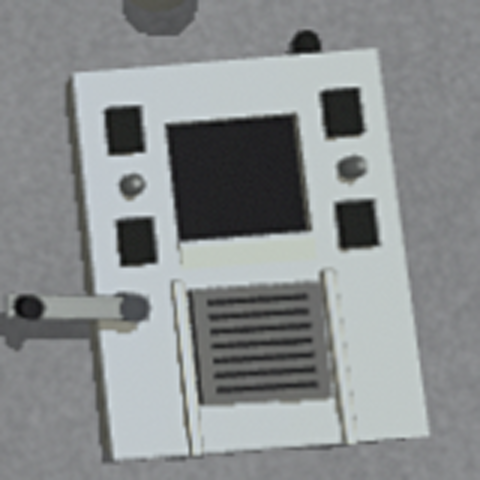

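The crop shows the station at about +5° yaw, with the cartridge square in its channel and the pads, pegs and latch clear. Every measured size matches the spec: deck 276x222, foot 202x130, bar 103x21. The pocket centre also agrees with the station pose to about 1 mm. Next I push the cartridge.

```bash
cat >> h.py <<'E'
from scipy.spatial.transform import Rotation as Ro
YAW=np.radians(5.0); S0=np.array([.6065,-.2062]); c5,s5=np.cos(YAW),np.sin(YAW)
R2=np.array([[c5,-s5],[s5,c5]])
def st(x,y): return S0+R2@[x,y]
def inst(P): return (np.asarray(P)-S0)@R2
def quat(phi):   # tool down, tool y at world angle phi (deg)
    p=np.radians(phi); y=np.array([np.cos(p),np.sin(p),0]); z=np.array([0,0,-1.])
    q=Ro.from_matrix(np.c_[np.cross(y,z),y,z]).as_quat(); return q[[3,0,1,2]]
def pose(xy,ztip): return [xy[0],xy[1],ztip+.178]
def rep():
    s=env.state(); print("t %.1f"%s["time_s"],np.round(s["eef_pos"],4),"F",np.round(s["ft_force"],1),"w %.4f g %.1f"%(s["gripper_width"],s["grip_force"]),"q6 %.2f"%s["joint_positions"][5])
def pic(n,name,crop,k=4):
    p,d=env.snapshot(n); a,b,c,e=crop; cv2.imwrite(f"pics/{name}.png",cv2.resize(p[c:e,a:b],None,fx=k,fy=k,interpolation=2)); return p,d
E
python3 - <<'E'
from h import *
print(inst([.4924,-.2155]),inst([.5153,-.0446]))
q=quat(95)
env.goto(pose(st(-.188,0),.15),q); env.grip(.03); rep()
print(env.servo_line(pose(st(-.188,0),.0515),q,.1,contact_N=6)); rep()
print(env.servo_line(pose(st(-.100,0),.0515),q,.08,contact_N=20)); rep()
print(env.servo_line(pose(st(-.066,0),.0525),q,.06,contact_N=20)); rep()
pic("top","push1",(310,470,150,310),3)
E
```

```text
[-0.11447636  0.00067986] [-0.07676859  0.16893367]
t 3.0 [ 0.4192 -0.2226  0.328 ] F [-0.2  0.3 -0.5] w 0.0305 g 0.0 q6 -1.41
False
t 4.1 [ 0.4195 -0.2226  0.23  ] F [ 0.3  0.5 -0.5] w 0.0299 g 0.0 q6 -1.41
False
t 5.3 [ 0.5066 -0.2149  0.2296] F [0.3 0.1 0.6] w 0.0300 g 0.0 q6 -1.44
False
t 6.1 [ 0.5407 -0.2119  0.2303] F [-0.2  0.7 -0. ] w 0.0297 g 0.0 q6 -1.45
```

View pics/push1.png

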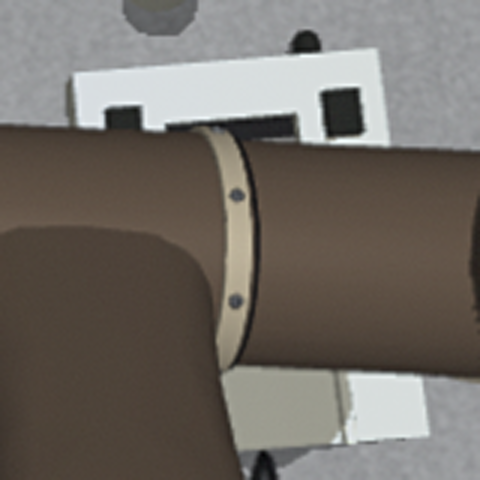

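The arm hides the cartridge here, with only the pocket's far edge visible around (250,125). I finish the push, then back off and measure.

```bash
cat > look.py <<'E'
from h import *
def cart(name):
    p,d=pic("top",name,(310,470,150,310),3); z=cloud("top",d)[...,2]
    for x in range(-80,60,10):
        uv=cv2.projectPoints(np.float64([[*st(x/1000,.0),.045]]),cv2.Rodrigues(cam("top")[2])[0],cam("top")[3],*cam("top")[:2])[0].ravel().round().astype(int)
        print(x,round(float(z[uv[1],uv[0]])*1000,1),p[uv[1],uv[0]].mean().round(),end=" | ")
    print()
E
python3 - <<'E'
from look import *
q=quat(95)
print(env.servo_line(pose(st(-.053,0),.053),q,.05,contact_N=20)); rep()
env.servo_line(pose(st(-.06,0),.06),q,.1)
env.servo_line(pose(st(-.06,0),.13),q,.2)
env.goto(pose([.5,.1],.25),quat(45)); rep()
cart("push2")
E
```

```text
False
t 6.5 [ 0.554  -0.2108  0.2309] F [-0.2 -1.   0.7] w 0.0300 g 0.0 q6 -1.45
t 8.6 [0.5    0.0997 0.4272] F [ 0.4 -0.4  0.2] w 0.0300 g 0.0 q6 -2.94
-80 46.0 218.0 | -70 43.3 217.0 | -60 43.7 216.0 | -50 49.7 216.0 | -40 43.5 120.0 | -30 46.8 77.0 | -20 46.4 91.0 | -10 46.8 123.0 | 0 45.2 73.0 | 10 45.8 104.0 | 20 44.6 59.0 | 30 44.8 86.0 | 40 33.4 42.0 | 50 45.9 218.0 |
```

View pics/push2.png

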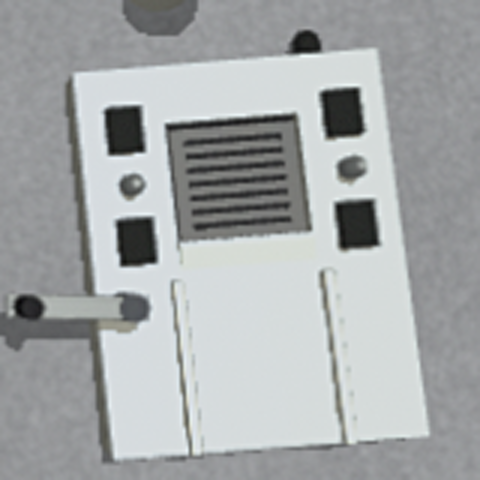

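The cartridge now lies in the pocket, at crop (240,180), with a small gap at the far side. I check that it is level with a plane fit, then grasp the tank.

```bash
python3 - <<'E'
from look import *
D=np.mean([env.snapshot("top")[1] for _ in range(6)],0); P=cloud("top",D).reshape(-1,3); L=inst(P[:,:2])
def fit(m): 
    A=np.c_[L[m],np.ones(m.sum())]; r=np.linalg.lstsq(A,P[m,2],rcond=None)[0]; return m.sum(),r.round(4)
print("cart",fit((abs(L[:,0])<.033)&(abs(L[:,1])<.036)&(P[:,2]>.03)))
print("deck",fit((L[:,0]>-.18)&(L[:,0]<-.08)&(abs(L[:,1])<.04)))
q=quat(176.2); T=np.array([.6087,.2013])
print(env.inverse_kinematics([*T,.288],q),env.inverse_kinematics([*S0,.2],quat(185)))
env.goto([*T,.40],q); env.grip(.087); rep()
print(env.servo_line([*T,.288],q,.12,contact_N=6)); rep()
env.grip(0); rep()
env.servo_line([*T,.30],q,.05); rep()
p,d=pic("scene","grasp",(230,400,120,270),3)
E
```

```text
cart (np.int64(1050), array([0.0358, 0.0114, 0.0496]))
deck (np.int64(1864), array([ 0.0414, -0.0046,  0.0546]))
[ 0.6231984   0.39591577 -0.21497966  0.         -0.9599009  -0.68952091] [-0.02364992  0.49260711 -0.29620061  0.         -0.78198861  0.11091638]
t 12.0 [0.6087 0.2013 0.4   ] F [-0.2  0.8 -0.9] w 0.0874 g 0.0 q6 -0.69
False
t 13.1 [0.609  0.2015 0.2888] F [ 0.1  0.5 -0.2] w 0.0870 g 0.0 q6 -0.69
t 14.1 [0.6087 0.2013 0.288 ] F [-0.5 -0.1  0.6] w 0.0191 g 30.0 q6 -0.69
t 14.5 [0.6087 0.2013 0.3003] F [-0.9 -0.  -4.5] w 0.0200 g 30.0 q6 -0.69
```

View pics/grasp.png

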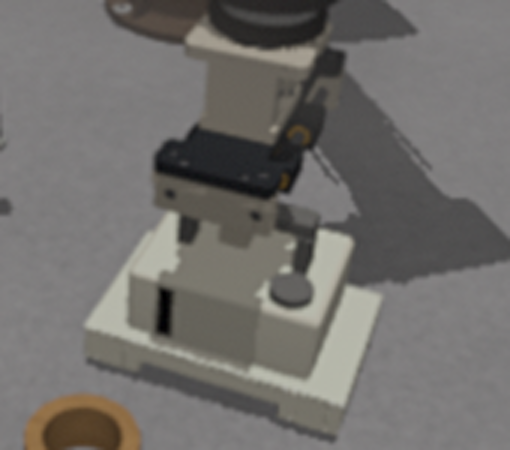

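The grasp is good: bar width 20 mm, tank level at crop (230,290), and a 4.5 N weight. Next I carry it over and lower it with a force guard.

```bash
python3 - <<'E'
from look import *
T=np.array([.6087,.2013]); q=quat(185)
env.servo_line([*T,.44],quat(176.2),.15)
env.servo_line([*S0,.44],q,.2); rep()
env.servo_line([*S0,.375],q,.12); env.wait(.2); rep()
print(env.servo_line([*S0,.343],q,.04,contact_N=4)); rep()
pic("scene","place",(90,260,80,230),3)
E
```

```text
t 17.8 [ 0.6066 -0.2056  0.4401] F [-0.7  0.7 -4.2] w 0.0196 g 30.0 q6 0.11
t 18.7 [ 0.6067 -0.2062  0.376 ] F [ 0.4 -0.4 -3.3] w 0.0196 g 30.0 q6 0.11
True
t 19.5 [ 0.6061 -0.2061  0.3424] F [ 0.2 -0.5  3.8] w 0.0199 g 30.0 q6 0.11
```

View pics/place.png

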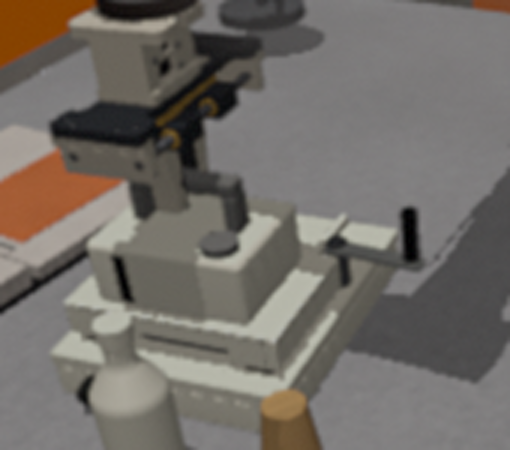

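The tank sits level on the pads: contact came at 10 mm above the deck, with no side force. I release it and press on the bar top.

```bash
python3 - <<'E'
from look import *
q=quat(185)
env.grip(.08); env.servo_line([*S0,.40],q,.12)
env.grip(0); rep()
print(env.servo_line([*S0,.371],q,.1,contact_N=8)); rep()
print(env.servo_line([*S0,.355],q,.02,contact_N=28)); rep()
env.servo_line([*S0,.40],q,.1)
env.servo_line(pose(st(-.13,.20),.22),quat(95),.25); rep()
p,d=pic("top","home",(310,470,150,310),3); P=cloud("top",d); z=P[...,2]; L=inst(P[...,:2])
m=(abs(L[...,0])<.08)&(abs(L[...,1])<.11)&(z>.165)
c=blobs(m)[0]; r=rect("top",c,.181); print("bar",r,inst(r[0]/1000),np.median(z[m]))
m2=(abs(L[...,0])<.07)&(abs(L[...,1])<.105)&(z>.066)
c=blobs(m2)[0]; r=rect("top",c,.077); print("foot",r,inst(np.array(r[0])/1000))
for y in(.086,-.086):
    k=(abs(L[...,0])<.05)&(abs(L[...,1]-y)<.006); print("ledge z",y,np.median(z[k]))
m3=(z>.1)&(np.hypot(L[...,0]+.085,L[...,1]-.0925)<.1)&(L[...,1]>.12)&(z<.145)
b=blobs(m3,5); print([ (rect("top",x,.138),inst(np.array(rect("top",x,.138)[0])/1000)) for x in b])
E
```

```text
t 22.6 [ 0.6065 -0.2062  0.4   ] F [-0.3  0.2  0.5] w 0.0006 g 0.0 q6 0.11
False
t 23.1 [ 0.6065 -0.2063  0.3708] F [0.4 0.6 0.1] w 0.0006 g 0.0 q6 0.11
True
t 23.8 [ 0.6066 -0.2061  0.3594] F [-1.2  1.   4.8] w 0.0003 g 2.4 q6 0.11
t 26.1 [ 0.4597 -0.0184  0.3979] F [ 0.2 -0.4  0.1] w 0.0002 g 0.0 q6 -1.87
bar (array([ 605.3, -202.5]), array([ 20.2, 103.7]), 5.03) [-0.00087296  0.00379051] 0.18049395642011712
foot (array([ 605.8, -204.4]), array([129.6, 202.1]), 4.93) [-0.00054046  0.00185416]
ledge z 0.086 0.0771365487163489
ledge z -0.086 nan
[((array([515.3, -44.6]), array([17.2, 15.2]), 89.45), array([-0.07676859,  0.16893367]))]
  return _methods._mean(a, axis=axis, dtype=dtype,
  ret = ret.dtype.type(ret / rcount)
```

View pics/home.png

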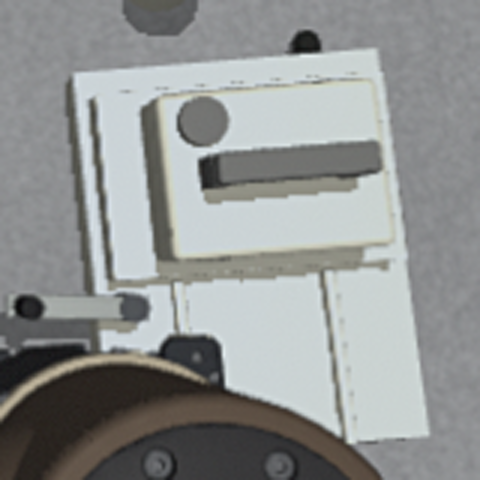

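The tank is home, with ledge height 77.1 mm and bar top about 180.5 mm. The post top is at crop (28,307), so the latch is at about 0.11 rad. I swing the latch with the finger face turning along with the arm.

```bash
python3 - <<'E'
from look import *
def tgt(th,gap=.018,zt=.112):
    t=np.array([np.cos(th),-np.sin(th)]); c=np.array([-.085,.0925])+.075*np.array([np.sin(th),np.cos(th)])-gap*t
    return pose(st(*c),zt),quat(275-np.degrees(th))
p0,q0=tgt(.1,.045,.20); env.goto(p0,q0); rep()
env.servo_line(tgt(.1,.045)[0],q0,.15,contact_N=8)
for th in np.linspace(.2,1.53,7):
    p,q=tgt(th); h=env.servo_line(p,q,.08,contact_N=15)
    if h: print("hit",th); break
rep()
E
```

```text
t 28.8 [ 0.4697 -0.0459  0.378 ] F [ 0.2 -0.1 -0.6] w 0.0004 g 0.0 q6 1.24
t 32.4 [ 0.5855 -0.0939  0.29  ] F [0.3 0.1 0.4] w 0.0010 g 0.0 q6 -0.04
```

```bash
python3 - <<'E'
from look import *
s=env.state()["eef_pos"]; o=R2@[0,.04]
env.servo_line([s[0]+o[0],s[1]+o[1],s[2]],None,.15)
env.servo_line([s[0]+o[0],s[1]+o[1],.42],None,.2)
env.goto([.35,.35,.42],quat(225)); rep()
p,d=pic("top","latch",(310,470,150,310),3); P=cloud("top",d); z=P[...,2]; L=inst(P[...,:2])
m=(z>.12)&(z<.15)&(L[...,1]>.078)&(L[...,1]<.19)&(L[...,0]>-.1)&(L[...,0]<.05)
for b in blobs(m,5):
    l=inst(np.array(rect("top",b,.138)[0])/1000); print(rect("top",b,.138),l,"theta",np.arctan2(l[0]+.085,l[1]-.0925))
k=(abs(L[...,0]-.045)<.015)&(abs(L[...,1]-.086)<.006); print("ledge",np.median(z[k]))
for nm,(a,b,c,e) in dict(tape=(210,255,110,160),cone=(275,320,95,150),spray=(350,395,105,160)).items():
    ps=P[c:e,a:b][z[c:e,a:b]>.015]; print(nm,np.round(ps.min(0),3),np.round(ps.max(0),3))
E
```

```text
t 35.3 [0.3505 0.3497 0.4199] F [-0.2 -0.   0.1] w 0.0007 g 0.0 q6 -0.40
(array([ 588.2, -112.1]), array([14.5, 17.4]), 26.82) [-0.01002901  0.09533687] theta 1.5329747870638073
ledge 0.07699661623369469
tape [0.731 0.096 0.015] [0.81  0.177 0.049]
cone [ 0.757 -0.041  0.015] [0.808 0.023 0.153]
spray [ 0.736 -0.189  0.015] [ 0.792 -0.13   0.164]
```

View pics/latch.png

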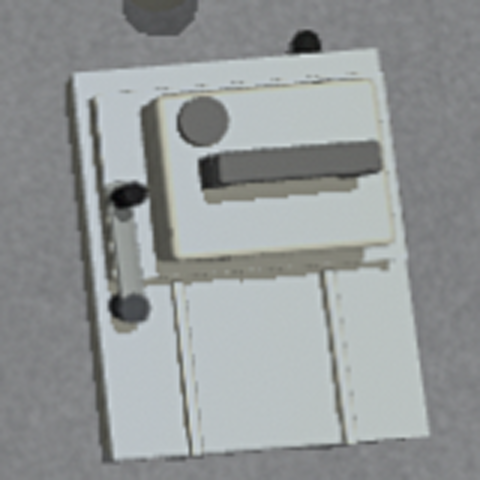

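The latch lies over the ledge at about 1.53 rad, with its post at crop (125,195) and pivot at (130,307). The tank is still home, and the bystanders haven't moved.

```bash
python3 -c "
from bench import env
print(env.finish_job())"
```

```text
the job is handed in; nothing more can be done
None
```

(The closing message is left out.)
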